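# Load a rim lock on the sloped engraving fixture and clamp it

### The arm

A 6-joint arm with a two-finger parallel gripper is mounted at the origin on the work surface. World frame = base frame: x ahead of the robot, y to its left, z up, the work surface at z = 0. Lengths are in m, angles in rad, forces in N, time in s.
With the tool pointing down it reaches from about 0.275 to 0.75 m from the base axis. Payload 10.2 kg.
Tool frame: the origin (TCP) lies at the very end of the fingers, on their centre line; the grasp point (between the pads) lies 19 mm behind it (pinch_z is the distance from the TCP to the grasp point, in m); x points along the fingers, y is the direction in which the jaws open and shut, and the axes are right-handed (so a half turn about x gives the same grasp; the last joint's range is limited). The gripper opens to 88 mm and grips with 3 to 60 N. Pads are 18 mm wide; open, the fingers measure 123 mm over their backs; the gripper's body (75 mm by 187 mm) begins 45 mm behind the grasp point.
Start: joints at [-1.486, 0.313, 1.498, -0, 1.331, -0.223], TCP at [0.159, -0.5, 0.239] pointing down, gripper open.
Joint ranges: [-2.94, 2.94], [-0.97, 2.17], [0.19, 2.56], [-1.23, 4.37], [0.02, 3.11], [-2.88, 2.88]. Speed limits (rad/s): [2.39, 2.39, 3.01, 3.14, 3.14, 3.14].

### API

Orientations are given as a unit quaternion [w, x, y, z].
In Python, from bench import sense, capture, camera_model, finish_job, pinch_z gives the robot as it stands.
- The arm moves only by the tool apply_moves, never from a script. Its argument "moves" is a list of rows, each an object of numbers: "claw": the opening, from -1 (shut) to 1 (fully open), so that 0 is half open; "tx", "ty", "tz": the shift along the tool's x, y, z in mm; "wx", "wy", "wz": the turn, a rotation vector about the tool's x, y, z in degrees. In form: [{"claw": .., "tx": .., "ty": .., "tz": .., "wx": .., "wy": .., "wz": ..}, ...]. A call has 1 to 12 rows; each row is the pose to reach, as a shift and turn from the pose measured when the call began, along the tool's axes at that moment; what a row does not reach only later rows make up. A row lasts 1/12 s, in which the tool goes at most 41.7 mm and 7.16 degrees, less where a joint would pass 70% of its speed; a pose out of reach is approached as far as the arm can. A call with a gripper value outside its range is refused whole. The fingers move at their own pace and stop on an object; "newtons" is the grip in N (left out, the last holds). Time passes only in rows, so rows that repeat a pose let the fingers close. It gives the time, the measured TCP pose, the force and the opening at its end, in the units of the state.
- sense(): the state, without advancing time (a new reading comes with each control period).
- capture(name): name is "side" or "top"; returns the picture (420x560x3 uint8, red, green, blue); there is no depth.
- camera_model(name): a dict with "K" (3x3 intrinsics, pixels), "R" (3x3) and "t" (3): a world point X has camera coordinates R X + t. Camera axes: x right, y down, z forward; pixel columns grow to the right and rows downward; lengths in m; the calibration is good to about 2 mm. A picture is of the moment at which its call begins. camera_model takes no time and is no camera call.
- finish_job(): hands the job in, once; it reports no verdict.
The state is a dict: "time_s": time; "joints": joint angles; "dq": joint speeds; "joint_torque": joint torques, N m; "tcp_pos": TCP position; "ee_rot": TCP orientation; "ft_force": force on the tool from outside, world axes, zero at the start; "moment": the same for the moment, N m; "opening": opening from 0.0 (shut) to 1.0 (fully open).
Only numpy, scipy, OpenCV 4.12 (cv2) and the standard library are available. Lean on these libraries where they do the work, as an engineer would, in place of code of your own. Each camera call takes 0.05 s, during which the arm holds its last target.

### The job

Load the brass rim lock (leave the grey one) on the sloped fixture plate: holding it with its latch bolt pointing away from the short rail and its length along the long rail, set it down on the plate about two fingers' breadth clear of both rails and let it go there, so that it slides by its own weight, not held, fully home into the corner of the two rails. Only once it has slid home, swing the red-handled clamp arm fully shut against its stop so that its pad stands against the side of the lock, and let go. Do not disturb the other things on the table.

Things in the scene. Friction and masses are not known exactly. Their poses are not given: they have to be found in the camera images.
- lock: the brass rim lock: 90 x 62 x 16 mm case lying flat, its length along x; origin: centre of its underside, z up out of its face. A steel latch bolt 14 mm wide (y) sticks 13 mm out of the middle of its +x end. A black thumb-turn bar stands fixed on the middle of its face. 0.3 to 0.45 kg; it starts on the table
- lock_bolt (a point): tip of the brass lock's latch bolt, 58 mm from the lock's centre along its x, 8 mm above its underside
- lock_turn (a point): point on the brass lock's thumb-turn, 36 mm above the underside, over its origin. The bar, the handle to pinch, is 34 mm long (lock x), 12 mm wide (lock y) and reaches from 16 to 48 mm above the underside; a 2 mm high disc 30 mm across lies round its foot
- plate: polished, slippery, tilted aluminium plate of the fixture, which is fixed to the table at a varying place and yaw. Origin: on its upper surface in the inner corner of the two rails, the lowest point. x and y run along the rails and both rise about 18 degrees (25 degrees in all); z is its upward normal. Surface: x -12 to 178, y -12 to 128 mm. A lock let go on it slides into the corner within a second
- corner (a point): same point and axes as plate. Short rail: inner face at x = 0, y from -12 to 98 mm. Long rail: inner face at y = 0, x from 0 to 150 mm. Rails are dark steel, 12 mm thick, 10 mm high. A lock sitting home has its origin at x 45, y 31, z 0 mm here and its x along this x
- clamp (a joint): angle of the clamp arm (rad): 0 is shut, against its own stop; grows as the arm swings open, to 1.45. It starts open, at 0.95 to 1.4, and stays where it is left (stiff pivot, about 0.12 N m, so 1 to 3 N at the handle)
- clamp_pivot (a point): pivot of the clamp arm, at x 155, y 85, z 0 mm of the plate frame; its axis is the plate's z. At angle q the handle's axis stands 85 mm from it, at x = 155 - 85 cos q, y = 85 + 85 sin q mm of the plate frame. A steel post 20 mm across, 32 mm high, stands here
- clamp_grip (a point): point on the axis of the red upright handle at the arm's end, 55 mm above the plate. Handle: 18 mm across, parallel to the plate's z, 31 to 73 mm above the plate. The arm, 14 mm wide, is 22 to 31 mm above the plate; a black pad hangs under the handle down to 4 mm above the plate and, shut, stands about 2 mm from the side of a lock sitting home
- lock_grey: the other rim lock, grey painted case, not to be used: same size and shape
- padlock: blue padlock lying flat, 42 x 44 x 18 mm with a steel shackle; bystander
- screwdriver: screwdriver lying on the table; bystander
- brush: bench brush lying on the table; bystander
- cylinder_a: brass lock cylinder lying down, 62 mm long, 18 mm high; bystander
Not all that is in view belongs to the job. Several things look just like the lock: the one meant starts farthest to the robot's left.

How it is judged:
By the outcome, as a careful person would: the job done as asked, in the order asked, and still so for the second after the job is handed in, with the robot touching nothing.
It also fails if it takes over 51 s, if anything falls off the work surface, if the arm or the gripper's body presses on something with over 40 N, if the wrist force passes 120 N, or if a joint passes its speed limit or range.

## Working session

There is one attempt and no reset: what is moved stays moved. The work goes in short steps, Python scripts to look and compute and a tool call to move; the robot and the scene stay as the last step left them, time stands still between calls to the robot, and variables do not carry over. Pictures are saved under pics/ and viewed, and the job is handed in when it is done.

Besides the shell and the picture viewer there is one more tool, called after "Emit:" as name(argument=value, ...) on one line, values as JSON. apply_moves: Moves the arm, as the interface text tells. Its arguments: {"type":"object","properties":{"moves":{"type":"array","items":{"type":"object","properties":{"claw":{"type":"number"},"tx":{"type":"number"},"ty":{"type":"number"},"tz":{"type":"number"},"wx":{"type":"number"},"wy":{"type":"number"},"wz":{"type":"number"}}}},"newtons":{"type":"number"}},"required":["moves"]}

```bash
ls; mkdir -p pics; python3 - <<'E'
from bench import *
import cv2,numpy as np
print(sense())
for n in("top","side"):
    im=capture(n); cv2.imwrite(f"pics/{n}0.png",im[:,:,::-1]); m=camera_model(n); print(n,m)
print(pinch_z)
E
```

```text
pics
{'time_s': 0.0, 'joints': array([-1.48639028e+00,  3.13423422e-01,  1.49842370e+00, -2.29918000e-07,
        1.33097527e+00, -2.23401425e-01]), 'dq': array([ 6.84686569e-04, -1.03473984e-04,  6.52950128e-06, -5.97145219e-04,
       -2.90273935e-03,  1.14525764e-03]), 'joint_torque': array([-1.21156208e-03, -4.02213728e+01, -2.52268982e+01,  6.93779625e-02,
        3.52709193e-02, -9.05254274e-05]), 'tcp_pos': array([ 0.15902628, -0.50008619,  0.2381797 ]), 'ee_rot': array([ 0.10796353,  0.69877888,  0.108831  , -0.69871866]), 'ft_force': array([-0.68670173, -0.31783987,  0.9118423 ]), 'moment': array([-0.03408941, -0.00571826,  0.00156012]), 'opening': 0.9979905023816575}
top {'K': array([[508.47629676,   0.        , 279.51355542],
       [  0.        , 508.47629676, 210.63182177],
       [  0.        ,   0.        ,   1.        ]]), 'R': array([[-0.01725006, -0.99981065,  0.00900577],
       [-0.98621622,  0.0155317 , -0.16473111],
       [ 0.16456004, -0.01172326, -0.9862974 ]]), 't': array([-0.06580837,  0.50243291,  1.30297603])}
side {'K': array([[402.75004242,   0.        , 278.41727771],
       [  0.        , 402.75004242, 215.59349529],
       [  0.        ,   0.        ,   1.        ]]), 'R': array([[-0.92319424, -0.3843074 , -0.00449629],
       [-0.24687344,  0.60193155, -0.75942867],
       [ 0.29456051, -0.69999017, -0.65057503]]), 't': array([0.39786743, 0.25491779, 1.00119533])}
0.0187
```

View pics/top0.png

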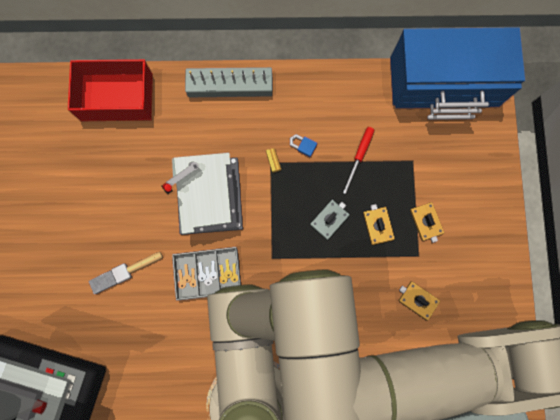

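View pics/side0.png

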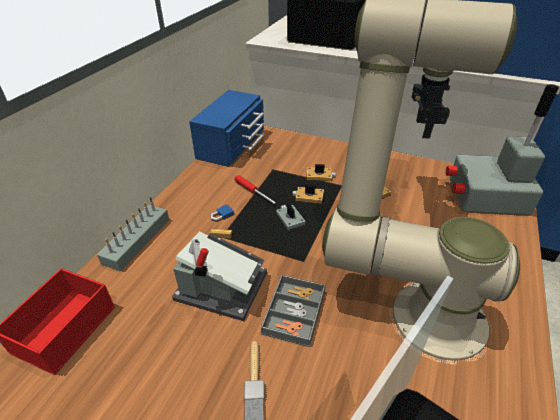

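Brass candidates in the top picture are at (379,225), (428,222) and (420,300); the grey one at (329,219) is out. Robot's left is +y, which is image left, so the lock at (379,225) fits. I'll confirm it in an enlarged crop.

```bash
python3 - <<'E'
import cv2,numpy as np
t=cv2.imread("pics/top0.png");s=cv2.imread("pics/side0.png")
def crop(im,x0,y0,w,h,f,n): cv2.imwrite(n,cv2.resize(im[y0:y0+h,x0:x0+w],None,fx=f,fy=f,interpolation=cv2.INTER_CUBIC))
crop(t,300,185,160,120,5,"pics/c_lock.png")
crop(t,155,140,100,100,6,"pics/c_plate.png")
crop(s,165,225,110,95,6,"pics/c_plates.png")
crop(s,265,155,80,80,7,"pics/c_locks.png")
E
```

```text
(no output)
```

View pics/c_lock.png

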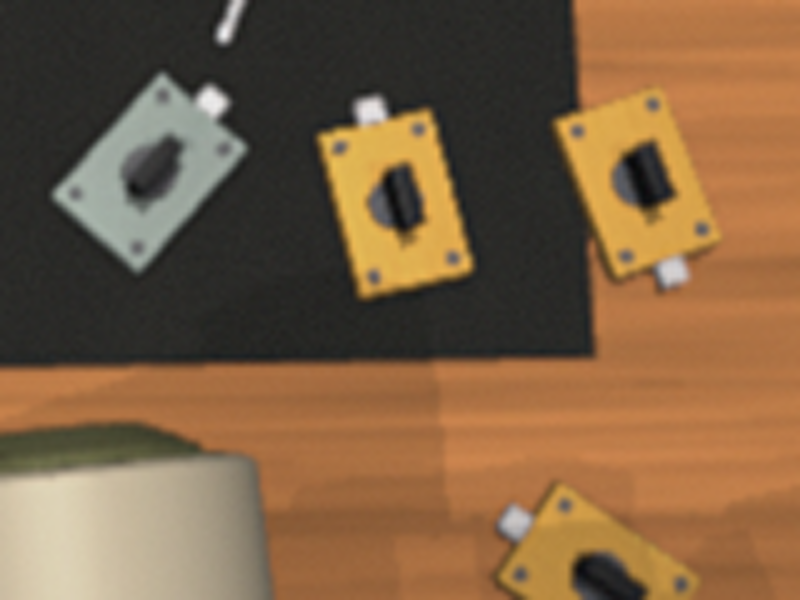

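View pics/c_plate.png

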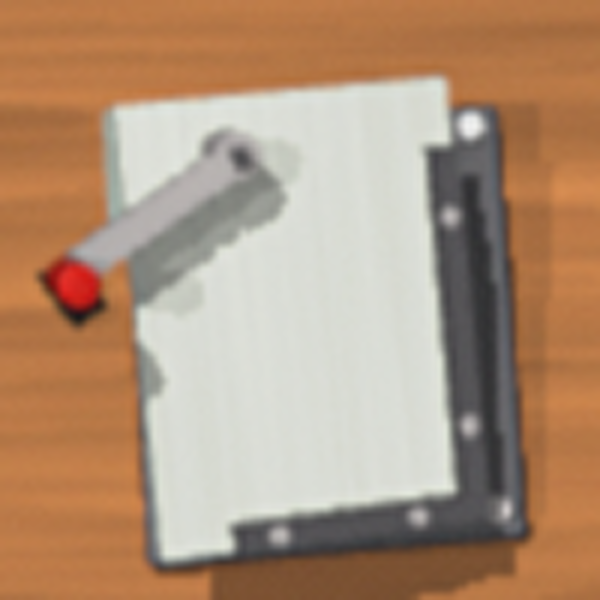

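View pics/c_plates.png

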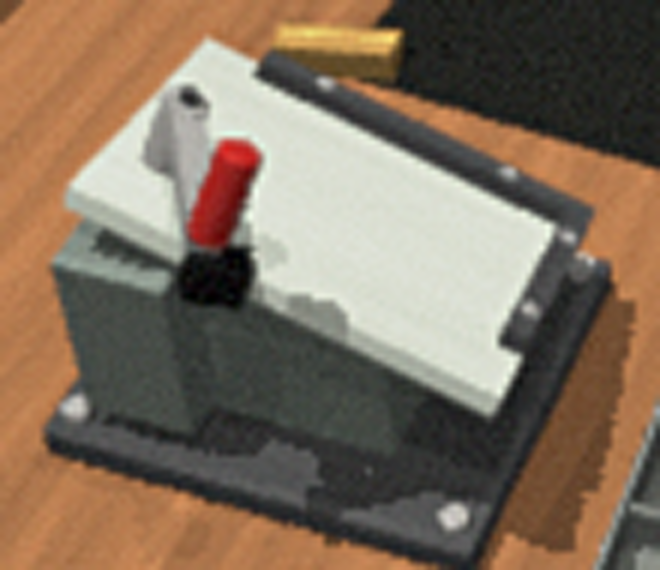

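View pics/c_locks.png

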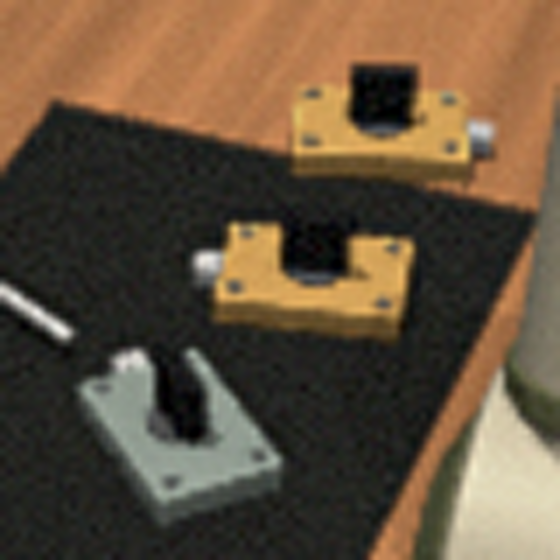

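The crops confirm it: the brass lock at top (379,225) is leftmost, with its bolt at (374,207) pointing image-up (+x). The plate's inner corner is near (231,222), with the long rail running up the image. Next I fit the poses from both views.

```bash
cat > h.py <<'E'
import numpy as np
from bench import *
from scipy.optimize import least_squares
from scipy.spatial.transform import Rotation as Ro
C={n:camera_model(n) for n in("top","side")}
def proj(n,X):
    c=C[n]; X=np.atleast_2d(X); p=(X@c["R"].T+c["t"])@c["K"].T; return p[:,:2]/p[:,2:]
def toolR():
    q=sense()["ee_rot"]; return Ro.from_quat([q[1],q[2],q[3],q[0]])
E
cat > fit.py <<'E'
from h import *
for n in C: print(n,"cam at",-C[n]["R"].T@C[n]["t"])
T=lambda u,v:(155+u/6,140+v/6); S=lambda u,v:(165+u/6,225+v/6)
obs=[("top",(178,128,0),T(108,106)),("top",(178,-12,0),T(445,77)),("top",(-12,128,0),T(160,562)),
("top",(0,0,0),T(457,492)),("top",(150,0,10),T(428,148)),("top",(155,85,32),T(241,156)),
("side",(178,128,0),S(70,188)),("side",(178,-12,0),S(210,40)),("side",(-12,128,0),S(492,404)),
("side",(0,0,0),S(556,230)),("side",(150,0,10),S(265,66)),("side",(155,85,32),S(190,97))]
def pose(p):
    R=Ro.from_rotvec([0,0,p[3]])*Ro.from_rotvec([p[4],p[5],0]); return R.as_matrix(),p[:3]
def grip(q,h): return (155-85*np.cos(q),85+85*np.sin(q),h)
def res(p):
    R,t=pose(p); r=[]
    for n,X,uv in obs: r.append(proj(n,R@np.array(X)/1e3+t)[0]-uv)
    for n,uv in(("top",T(76,281)),("side",S(240,151))): r.append(proj(n,R@np.array(grip(p[6],73))/1e3+t)[0]-uv)
    return np.ravel(r)
s=least_squares(res,[.45,.15,.05,0.05,.3,-.3,1.1],loss="soft_l1")
R,t=pose(s.x); print("plate",s.x,"\nR",R.round(4)); print("rise",np.degrees(np.arcsin(R[2])))
print(res(s.x).reshape(-1,2).round(1).tolist())
L=lambda u,v:(300+u/5,185+v/5); M=lambda u,v:(265+u/7,155+v/7)
# lock corners z=16: x=45 end is bolt end
ob=[("top",(45,31,16),L(320,133)),("top",(45,-31,16),L(430,110)),("top",(-45,-31,16),L(473,270)),("top",(-45,31,16),L(362,297)),
("side",(45,-31,16),M(230,224)),("side",(-45,-31,16),M(413,239)),("side",(-45,31,16),M(402,327)),("side",(45,31,16),M(215,318))]
def rl(p):
    R=Ro.from_rotvec([0,0,p[3]]).as_matrix(); return np.ravel([proj(n,R@np.array(X)/1e3+p[:3])[0]-uv for n,X,uv in ob])
l=least_squares(rl,[.45,-.1,0,0]); print("lock",l.x); print(rl(l.x).reshape(-1,2).round(1).tolist())
np.savez("est.npz",R=R,t=t,q=s.x[6],lock=l.x)
E
python3 fit.py
```

```text
top cam at [ 0.27995449 -0.05832442  1.36848085]
side cam at [0.13532874 0.70028722 0.84673349]
plate [ 0.46898134  0.05355638  0.05893801  0.11228558  0.31151246 -0.33598758
  1.08024661] 
R [[ 0.9444 -0.1578 -0.2886]
 [ 0.0547  0.9406 -0.3352]
 [ 0.3244  0.3007  0.8969]]
rise [18.92649273 17.50128022 63.74829776]
[[1.2, 0.6], [0.2, 0.7], [0.3, 0.1], [-0.5, 0.6], [0.4, 0.5], [-0.2, 0.7], [-0.9, -0.5], [-0.9, -0.2], [0.4, -0.2], [-0.4, 0.2], [-1.3, -0.9], [-0.9, 0.6], [0.4, 0.9], [-1.1, -0.1]]
lock [ 0.46040049 -0.34356832 -0.00703701  0.22157473]
[[-0.1, 1.1], [-0.1, 0.4], [0.3, 0.4], [0.4, 0.5], [-0.5, 0.7], [-0.8, 1.1], [-0.9, -0.4], [-0.9, -1.9]]
```

```bash
sed -e 's/^T=lambda.*/T=lambda u,v:(154.58+u\/6,139.58+v\/6); S=lambda u,v:(164.58+u\/6,224.58+v\/6)/' -e 's/^L=lambda.*/L=lambda u,v:(299.6+u\/5,184.6+v\/5); M=lambda u,v:(264.57+u\/7,154.57+v\/7)/' fit.py > fit2.py
cat >> fit2.py <<'E'
print("---- joint")
def J(z):
    o={"top":z[11:13],"side":z[13:15]}
    a=res(z[:7]).reshape(-1,2); b=rl(z[7:11]).reshape(-1,2)
    na=[n for n,_,_ in obs]+["top","side"]; nb=[n for n,_,_ in ob]
    a=a+[o[n] for n in na]; b=b+[o[n] for n in nb]
    R,_=pose(z[:7]); ri=np.degrees(np.arcsin(R[2,:2]))
    return np.concatenate([a.ravel()/.7,b.ravel()/.7,(ri-18)/.4,[(z[9]-.0005)/.001],z[11:15]/1.])
j=least_squares(J,np.r_[s.x,l.x,0,0,0,0]); z=j.x
print(z.round(4)); R,t=pose(z[:7]); print(R.round(4)); print(J(z).round(1))
np.savez("est.npz",R=R,t=t,q=z[6],lock=z[7:11])
E
python3 fit2.py
```

```text
top cam at [ 0.27995449 -0.05832442  1.36848085]
side cam at [0.13532874 0.70028722 0.84673349]
plate [ 0.46967052  0.05428925  0.06083905  0.11270928  0.31163832 -0.33633847
  1.07812464] 
R [[ 0.9442 -0.1583 -0.2888]
 [ 0.0551  0.9405 -0.3354]
 [ 0.3247  0.3008  0.8967]]
rise [18.9459667  17.50761951 63.72865046]
[[1.2, 0.6], [0.2, 0.7], [0.3, 0.2], [-0.4, 0.6], [0.4, 0.4], [-0.2, 0.7], [-1.0, -0.5], [-0.9, -0.2], [0.4, -0.1], [-0.4, 0.3], [-1.3, -0.9], [-0.9, 0.5], [0.4, 1.0], [-1.1, -0.1]]
lock [ 0.46128733 -0.34196021 -0.00436582  0.221698  ]
[[-0.1, 1.0], [-0.1, 0.3], [0.4, 0.4], [0.3, 0.4], [-0.5, 0.7], [-0.7, 1.1], [-0.8, -0.4], [-0.9, -1.9]]
---- joint
[ 4.6820e-01  5.4700e-02  6.4400e-02  1.1070e-01  3.1650e-01 -3.2470e-01
  1.0664e+00  4.6040e-01 -3.4050e-01  3.0000e-04  2.2180e-01 -1.1500e-02
 -6.4780e-01  5.5270e-01  7.8110e-01]
[[ 0.948  -0.1553 -0.278 ]
 [ 0.0546  0.9394 -0.3386]
 [ 0.3137  0.3058  0.8989]]
[ 1.3 -0.2  0.1  0.2 -0.2 -0.3 -1.   0.5  0.3 -0.1 -0.6 -0.2 -0.7 -0.3
 -0.3  0.5  1.8 -0.4  0.8  0.5 -0.9 -0.7 -0.6  1.   0.5  0.4 -0.6 -0.5
 -0.5  0.6 -0.4 -0.4  0.3 -0.1  0.2 -0.   0.3  1.   0.1  1.6 -0.  -0.5
 -0.3 -2.7  0.7 -0.5 -0.2 -0.  -0.6  0.6  0.8]
```

```bash
cat >> h.py <<'E'
E=np.load("est.npz"); PR,Pt,LQ,LK=E["R"],E["t"],float(E["q"]),E["lock"]
def delta(R,p):
    s=sense(); r=toolR(); d=r.inv().apply(np.asarray(p)-s["tcp_pos"])*1e3
    w=(r.inv()*Ro.from_matrix(R)).as_rotvec(degrees=True)
    print("t",s["time_s"],"shift",d.round(1),"turn",w.round(1),"n>=",np.abs(np.linalg.norm(d)/41.7).round(1),(np.linalg.norm(w)/7.16).round(1)); return d,w
def plate(X): return PR@(np.array(X)/1e3)+Pt
def platetool(yawdeg,X,sgn=1):
    # tool x=-plate z, tool y = sgn*plate y rotated by yaw about plate z ; returns R,p(TCP)
    a=np.radians(yawdeg); y=sgn*np.array([-np.sin(a),np.cos(a),0]); x=np.array([0,0,-1.]); 
    return PR@np.c_[x,y,np.cross(x,y)],plate(X)
def downtool(yaw,p,sgn=1):
    y=sgn*np.array([-np.sin(yaw),np.cos(yaw),0]); x=np.array([0,0,-1.]); return np.c_[x,y,np.cross(x,y)],np.array(p)
E
python3 - <<'E'
from h import *
print(toolR().as_matrix().round(3))
for g in(1,-1):
    delta(*downtool(LK[3],[LK[0],LK[1],.14],g))
    delta(*platetool(0,[78,64,60],g)); print(plate([78,64,24]))
    print("handle",plate([155-85*np.cos(LQ),85+85*np.sin(LQ),36]))
    delta(*platetool(-np.degrees(LQ),[155-85*np.cos(LQ),85+85*np.sin(LQ),110],g))
E
```

```text
[[-0.     0.303 -0.953]
 [ 0.001 -0.953 -0.303]
 [-1.    -0.001 -0.   ]]
t 0.1 shift [  98.4  -60.7 -335.5] turn [-1.751e+02 -1.000e-01 -0.000e+00] n>= 8.5 24.5
t 0.1 shift [  76.5 -462.6 -521.1] turn [-164.7   23.7   29.8] n>= 16.8 23.6
[0.52552518 0.11092317 0.12997809]
handle [0.54142469 0.19844718 0.18120702]
t 0.1 shift [  -8.8 -532.2 -548.9] turn [-105.5   28.1   10.8] n>= 18.3 15.3
t 0.1 shift [  98.4  -60.7 -335.5] turn [ 4.9 -0.   0.1] n>= 8.5 0.7
t 0.1 shift [  76.5 -462.6 -521.1] turn [ 11.1  20.3 -16.2] n>= 16.8 3.9
[0.52552518 0.11092317 0.12997809]
handle [0.54142469 0.19844718 0.18120702]
t 0.1 shift [  -8.8 -532.2 -548.9] turn [ 71.1   9.9 -25.9] n>= 18.3 10.7
```

Emit:
apply_moves(moves=[{"claw":0,"tx":98,"ty":-61,"tz":-335,"wx":5},{"claw":0,"tx":98,"ty":-61,"tz":-335,"wx":5},{"claw":0,"tx":98,"ty":-61,"tz":-335,"wx":5},{"claw":0,"tx":98,"ty":-61,"tz":-335,"wx":5},{"claw":0,"tx":98,"ty":-61,"tz":-335,"wx":5},{"claw":0,"tx":98,"ty":-61,"tz":-335,"wx":5},{"claw":0,"tx":98,"ty":-61,"tz":-335,"wx":5},{"claw":0,"tx":98,"ty":-61,"tz":-335,"wx":5},{"claw":0,"tx":98,"ty":-61,"tz":-335,"wx":5},{"claw":0,"tx":98,"ty":-61,"tz":-335,"wx":5},{"claw":0,"tx":98,"ty":-61,"tz":-335,"wx":5},{"claw":0,"tx":98,"ty":-61,"tz":-335,"wx":5}], newtons=40)

```text
schema error: expected keys claw, tx, ty, tz, wx, wy, wz
```

```bash
python3 - <<'E'
from h import *
import cv2
s=sense();print(s["tcp_pos"],s["opening"],s["ft_force"])
delta(*downtool(LK[3],[LK[0],LK[1],.0245],-1))
for n,b in(("top",(320,150,120,120)),("side",(240,100,140,140))):
    im=capture(n)[:,:,::-1].copy(); print(n,proj(n,s["tcp_pos"]),proj(n,[LK[0],LK[1],.048]))
    x,y,w,h=b; cv2.imwrite(f"pics/{n}1.png",cv2.resize(im[y:y+h,x:x+w],None,fx=4,fy=4,interpolation=cv2.INTER_CUBIC))
E
```

```text
[ 0.1590361  -0.50010802  0.23823595] 0.9995409399552102 [ 1.18031843  0.06099798 -0.81257565]
t 0.1 shift [ 213.9  -60.6 -335.5] turn [ 4.9 -0.   0.1] n>= 9.7 0.7
top [[479.94193553 348.64435603]] [[381.21033557 224.03813887]]
side [[421.67286588 129.3175026 ]] [[309.42849104 185.5873321 ]]
```

View pics/top1.png

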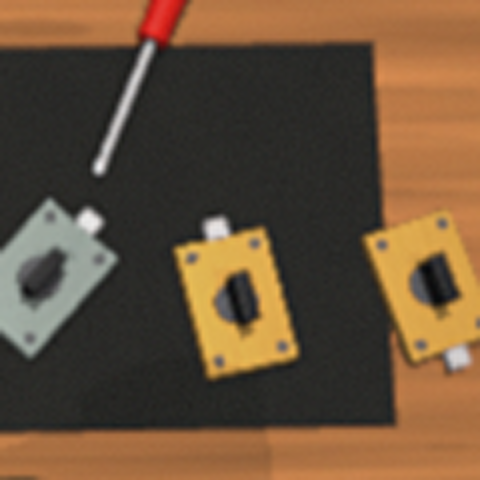

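View pics/side1.png

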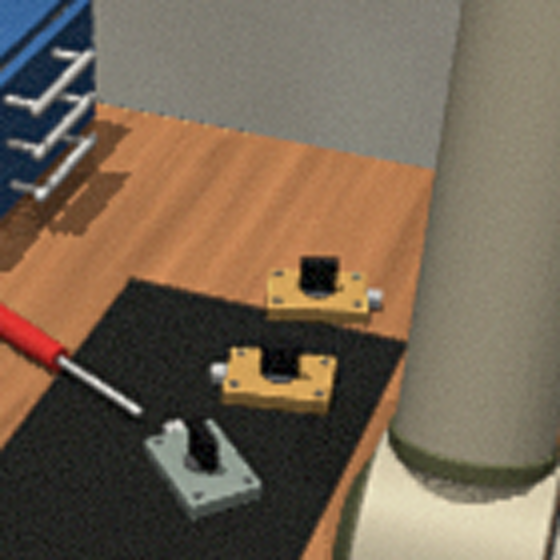

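The call was refused because every row needs all seven keys. The pictures show the same scene, unmoved. I'll resend it.

Emit:
apply_moves(moves=[{"claw":0,"tx":98,"ty":-61,"tz":-335,"wx":5,"wy":0,"wz":0},{"claw":0,"tx":98,"ty":-61,"tz":-335,"wx":5,"wy":0,"wz":0},{"claw":0,"tx":98,"ty":-61,"tz":-335,"wx":5,"wy":0,"wz":0},{"claw":0,"tx":98,"ty":-61,"tz":-335,"wx":5,"wy":0,"wz":0},{"claw":0,"tx":98,"ty":-61,"tz":-335,"wx":5,"wy":0,"wz":0},{"claw":0,"tx":98,"ty":-61,"tz":-335,"wx":5,"wy":0,"wz":0},{"claw":0,"tx":98,"ty":-61,"tz":-335,"wx":5,"wy":0,"wz":0},{"claw":0,"tx":98,"ty":-61,"tz":-335,"wx":5,"wy":0,"wz":0},{"claw":0,"tx":98,"ty":-61,"tz":-335,"wx":5,"wy":0,"wz":0},{"claw":0,"tx":98,"ty":-61,"tz":-335,"wx":5,"wy":0,"wz":0},{"claw":0,"tx":98,"ty":-61,"tz":-335,"wx":5,"wy":0,"wz":0},{"claw":0,"tx":98,"ty":-61,"tz":-335,"wx":5,"wy":0,"wz":0}], newtons=40)

```text
time_s: 1.2
tcp_pos: [0.4591, -0.3411, 0.1407]
ee_rot: [-0.077, -0.703, -0.078, 0.703]
ft_force: [0.3, 0.4, -0.0]
opening: 0.503
```

```bash
python3 - <<'E'
from h import *
import cv2
s=sense();print(s["tcp_pos"],s["opening"],s["ft_force"])
delta(*downtool(LK[3],[LK[0],LK[1],.0245],-1))
for n,b in(("top",(320,150,120,120)),("side",(240,100,140,140))):
    im=capture(n)[:,:,::-1].copy(); print(n,proj(n,s["tcp_pos"]),proj(n,[LK[0],LK[1],.048]))
    x,y,w,h=b; cv2.imwrite(f"pics/{n}2.png",cv2.resize(im[y:y+h,x:x+w],None,fx=4,fy=4,interpolation=cv2.INTER_CUBIC))
E
```

```text
[ 0.45913549 -0.34108779  0.14073545] 0.5026047617001895 [ 0.29554641  0.37392314 -0.01631119]
t 1.2 shift [116.2  -0.3  -1.4] turn [-0.1  0.   0. ] n>= 2.8 0.0
top [[389.3109019  219.27656184]] [[381.21033557 224.03813887]]
side [[311.18791053 162.06011909]] [[309.42849104 185.5873321 ]]
```

View pics/top2.png

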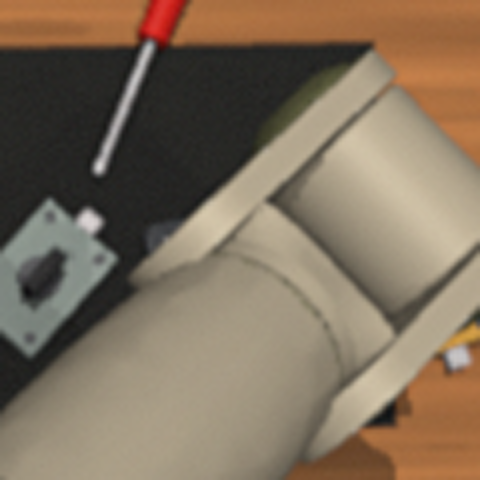

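View pics/side2.png

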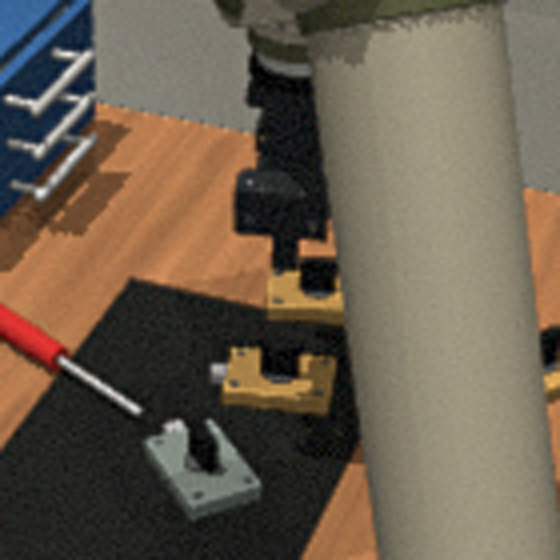

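Top view: the arm hides the lock. Side view: the near fingertip is at about (311,167), predicted centre (311,162), right above the thumb-turn at (309,186). That agrees, so I descend and grip.

Emit:
apply_moves(moves=[{"claw":0,"tx":35,"ty":0,"tz":-1,"wx":0,"wy":0,"wz":0},{"claw":0,"tx":70,"ty":0,"tz":-1,"wx":0,"wy":0,"wz":0},{"claw":0,"tx":95,"ty":0,"tz":-1,"wx":0,"wy":0,"wz":0},{"claw":0,"tx":110,"ty":0,"tz":-1,"wx":0,"wy":0,"wz":0},{"claw":0,"tx":116,"ty":0,"tz":-1,"wx":0,"wy":0,"wz":0},{"claw":0,"tx":116,"ty":0,"tz":-1,"wx":0,"wy":0,"wz":0},{"claw":-1,"tx":116,"ty":0,"tz":-1,"wx":0,"wy":0,"wz":0},{"claw":-1,"tx":116,"ty":0,"tz":-1,"wx":0,"wy":0,"wz":0},{"claw":-1,"tx":116,"ty":0,"tz":-1,"wx":0,"wy":0,"wz":0},{"claw":-1,"tx":116,"ty":0,"tz":-1,"wx":0,"wy":0,"wz":0},{"claw":-1,"tx":116,"ty":0,"tz":-1,"wx":0,"wy":0,"wz":0},{"claw":-1,"tx":116,"ty":0,"tz":-1,"wx":0,"wy":0,"wz":0}], newtons=40)

```text
time_s: 2.3
tcp_pos: [0.4602, -0.3415, 0.0256]
ee_rot: [0.078, 0.703, 0.077, -0.703]
ft_force: [-0.8, 0.9, 3.8]
opening: 0.131
```

The opening of 0.131 is 11.5 mm, so the bar is gripped. I lift.

Emit:
apply_moves(moves=[{"claw":-1,"tx":-20,"ty":0,"tz":0,"wx":0,"wy":0,"wz":0},{"claw":-1,"tx":-50,"ty":0,"tz":0,"wx":0,"wy":0,"wz":0},{"claw":-1,"tx":-90,"ty":0,"tz":0,"wx":0,"wy":0,"wz":0},{"claw":-1,"tx":-130,"ty":0,"tz":0,"wx":0,"wy":0,"wz":0},{"claw":-1,"tx":-170,"ty":0,"tz":0,"wx":0,"wy":0,"wz":0},{"claw":-1,"tx":-200,"ty":0,"tz":0,"wx":0,"wy":0,"wz":0},{"claw":-1,"tx":-200,"ty":0,"tz":0,"wx":0,"wy":0,"wz":0},{"claw":-1,"tx":-200,"ty":0,"tz":0,"wx":0,"wy":0,"wz":0}], newtons=40)

```text
time_s: 2.97
tcp_pos: [0.46, -0.3414, 0.2262]
ee_rot: [0.078, 0.704, 0.076, -0.702]
ft_force: [-0.6, 0.5, -4.8]
opening: 0.135
```

```bash
python3 - <<'E'
from h import *
import cv2
s=sense();print(s["tcp_pos"],s["opening"],s["ft_force"],s["joints"].round(2))
delta(*platetool(0,[78,64,145],-1))
im=capture("side")[:,:,::-1].copy(); cv2.imwrite("pics/side3.png",im)
E
```

```text
[ 0.46003188 -0.3414172   0.22619796] 0.13526449736533602 [-0.5959348   0.52104146 -4.82652881] [-0.84  0.43  1.37  0.    1.34  0.51]
t 2.9667 shift [ -13.3 -394.6 -120.5] turn [  6.1  19.5 -17.2] n>= 9.9 3.7
```

View pics/side3.png

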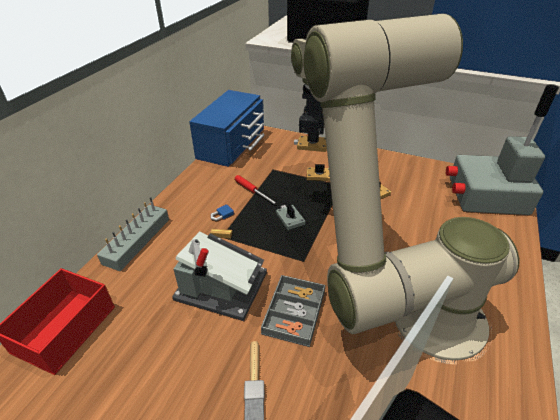

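The lock is in the gripper at side picture (312,143), with about 4.5 N of weight. I carry it over the plate.

Emit:
apply_moves(moves=[{"claw":-1,"tx":-1,"ty":-20,"tz":-6,"wx":0.3,"wy":1,"wz":-0.9},{"claw":-1,"tx":-2,"ty":-55,"tz":-17,"wx":0.9,"wy":2.8,"wz":-2.4},{"claw":-1,"tx":-3,"ty":-95,"tz":-29,"wx":1.5,"wy":4.8,"wz":-4.2},{"claw":-1,"tx":-5,"ty":-135,"tz":-41,"wx":2.1,"wy":6.8,"wz":-6},{"claw":-1,"tx":-6,"ty":-175,"tz":-54,"wx":2.7,"wy":8.7,"wz":-7.7},{"claw":-1,"tx":-7,"ty":-215,"tz":-66,"wx":3.3,"wy":10.7,"wz":-9.5},{"claw":-1,"tx":-9,"ty":-255,"tz":-78,"wx":3.9,"wy":12.6,"wz":-11},{"claw":-1,"tx":-10,"ty":-295,"tz":-90,"wx":4.6,"wy":14.6,"wz":-12.9},{"claw":-1,"tx":-11,"ty":-335,"tz":-102,"wx":5.2,"wy":16.6,"wz":-14.6},{"claw":-1,"tx":-12,"ty":-370,"tz":-113,"wx":5.7,"wy":18.3,"wz":-16.1},{"claw":-1,"tx":-13,"ty":-390,"tz":-119,"wx":6.1,"wy":19.5,"wz":-17.2},{"claw":-1,"tx":-13,"ty":-395,"tz":-120,"wx":6.1,"wy":19.5,"wz":-17.2}], newtons=40)

```text
time_s: 4.02
tcp_pos: [0.4893, 0.0735, 0.2354]
ee_rot: [-0.08, 0.793, 0.157, -0.583]
ft_force: [-0.3, -1.4, -3.2]
opening: 0.134
```

```bash
cat > look.py <<'E'
from h import *
import cv2,sys
tag=sys.argv[1]; s=sense();print(s["time_s"],s["tcp_pos"],s["opening"],s["ft_force"].round(1),s["joints"].round(2))
print("tcp in plate mm",(PR.T@(s["tcp_pos"]-Pt)*1e3).round(1)); print("tool axes in plate\n",(PR.T@toolR().as_matrix()).round(3))
for n,b in(("top",(150,90,133,100*133//100)),("side",(140,130,160,160))):
    if n not in sys.argv[2:]: continue
    im=capture(n)[:,:,::-1].copy(); cv2.imwrite(f"pics/{n}_{tag}_full.png",im)
    x,y,w,h=b; cv2.imwrite(f"pics/{n}_{tag}.png",cv2.resize(im[y:y+h,x:x+w],None,fx=600//h,fy=600//h,interpolation=cv2.INTER_CUBIC))
E
python3 look.py 4 top side
```

```text
4.0167 [0.48925898 0.07349797 0.23544616] 0.13394437477646812 [-0.3 -1.4 -3.2] [-0.31  0.11  1.83  0.48  1.08  0.95]
tcp in plate mm [ 74.7  66.7 141.6]
tool axes in plate
 [[-0.006 -0.001 -1.   ]
 [ 0.005 -1.     0.001]
 [-1.    -0.005  0.006]]
```

View pics/side_4.png

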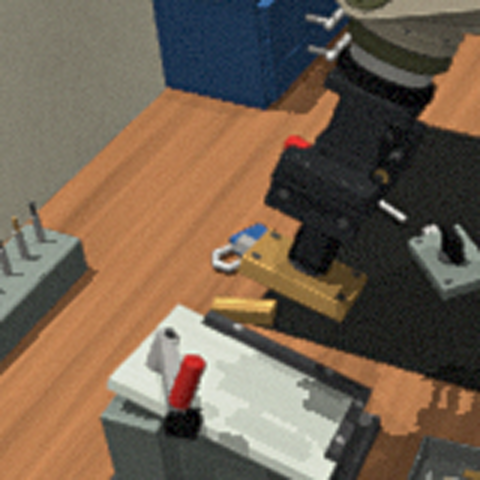

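View pics/top_4_full.png

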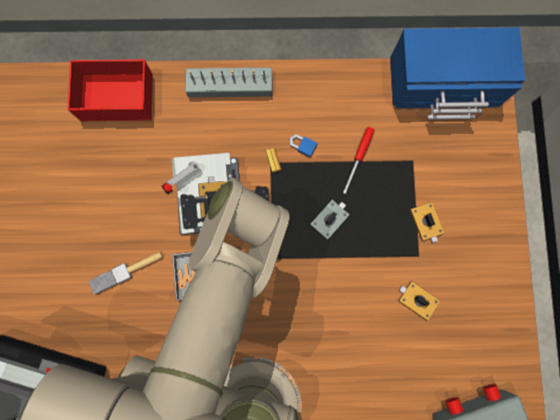

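Side view: the lock hangs parallel to the plate with its bolt up-slope at about (222,209). I descend to just above the surface.

Emit:
apply_moves(moves=[{"claw":-1,"tx":20,"ty":3,"tz":-3,"wx":0,"wy":0,"wz":0},{"claw":-1,"tx":45,"ty":3,"tz":-3,"wx":0,"wy":0,"wz":0},{"claw":-1,"tx":70,"ty":3,"tz":-3,"wx":0,"wy":0,"wz":0},{"claw":-1,"tx":88,"ty":3,"tz":-3,"wx":0,"wy":0,"wz":0},{"claw":-1,"tx":100,"ty":3,"tz":-3,"wx":0,"wy":0,"wz":0},{"claw":-1,"tx":108,"ty":3,"tz":-3,"wx":0,"wy":0,"wz":0},{"claw":-1,"tx":108,"ty":3,"tz":-3,"wx":0,"wy":0,"wz":0},{"claw":-1,"tx":108,"ty":3,"tz":-3,"wx":0,"wy":0,"wz":0}], newtons=40)

```text
time_s: 4.78
tcp_pos: [0.523, 0.1045, 0.1387]
ee_rot: [-0.08, 0.794, 0.156, -0.583]
ft_force: [0.0, -0.6, -3.7]
opening: 0.132
```

```bash
python3 look.py 5 side top; python3 - <<'E'
import cv2
im=cv2.imread("pics/side_5_full.png")[215:305,165:285]; cv2.imwrite("pics/s5c.png",cv2.resize(im,None,fx=6,fy=6,interpolation=cv2.INTER_CUBIC))
im=cv2.imread("pics/top_5_full.png")[140:245,155:275]; cv2.imwrite("pics/t5c.png",cv2.resize(im,None,fx=5,fy=5,interpolation=cv2.INTER_CUBIC))
E
```

```text
4.7833 [0.52297113 0.10451102 0.13870912] 0.1323123115493728 [ 0.  -0.6 -3.7] [-0.21  0.31  1.86  0.55  0.84  0.9 ]
tcp in plate mm [78.  61.  34.7]
tool axes in plate
 [[-0.006 -0.001 -1.   ]
 [ 0.002 -1.     0.001]
 [-1.    -0.002  0.006]]
```

View pics/s5c.png

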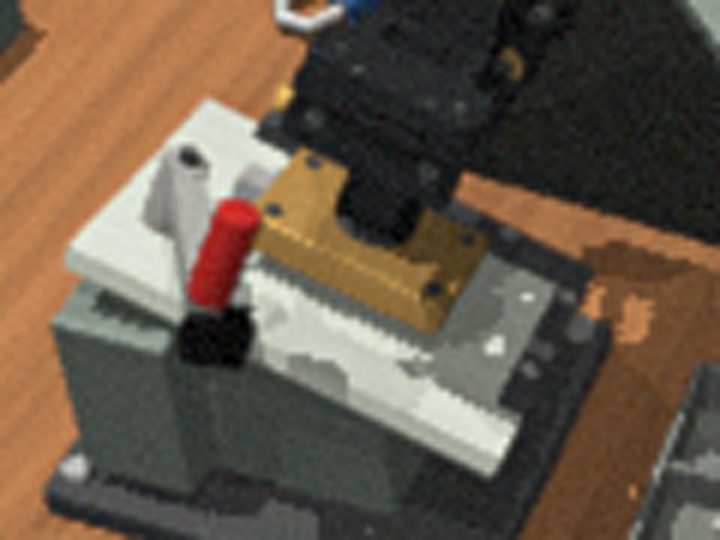

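View pics/t5c.png

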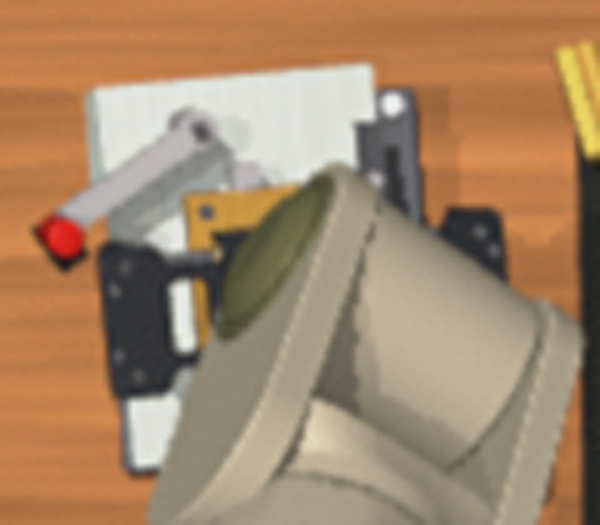

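```bash
python3 - <<'E'
from h import *
for X in [(33,92,9.7),(33,92,25.7),(33,30,25.7),(123,92,25.7),(123,30,25.7)]:
    p=proj("side",plate(X))[0]+[.55,.78]; print(X,((p-[165,215]+.5)*6-.5).round())
for X in [(123,92,25.7),(123,30,25.7)]:
    p=proj("top",plate(X))[0]+[0,-.65]; print(X,((p-[155,140]+.5)*5-.5).round())
E
```

```text
(33, 92, 9.7) [434. 346.]
(33, 92, 25.7) [447. 316.]
(33, 30, 25.7) [492. 245.]
(123, 92, 25.7) [247. 216.]
(123, 30, 25.7) [303. 151.]
(123, 92, 25.7) [188. 196.]
(123, 30, 25.7) [312. 183.]
```

Emit:
apply_moves(moves=[{"claw":-1,"tx":3,"ty":-3,"tz":0,"wx":0,"wy":0,"wz":0},{"claw":-1,"tx":5,"ty":-3,"tz":0,"wx":0,"wy":0,"wz":0},{"claw":-1,"tx":6,"ty":-3,"tz":0,"wx":0,"wy":0,"wz":0},{"claw":-1,"tx":7,"ty":-3,"tz":0,"wx":0,"wy":0,"wz":0},{"claw":-1,"tx":7,"ty":-3,"tz":0,"wx":0,"wy":0,"wz":0}], newtons=40)

```text
time_s: 5.3
tcp_pos: [0.5246, 0.1099, 0.1341]
ee_rot: [-0.079, 0.794, 0.156, -0.582]
ft_force: [-0.4, -0.5, -2.6]
opening: 0.135
```

```bash
python3 look.py 6 side; python3 - <<'E'
import cv2
im=cv2.imread("pics/side_6_full.png")[225:295,185:275]; cv2.imwrite("pics/s6c.png",cv2.resize(im,None,fx=8,fy=8,interpolation=cv2.INTER_CUBIC))
E
```

```text
5.3 [0.52457954 0.10991201 0.13406238] 0.13513002165580665 [-0.4 -0.5 -2.6] [-0.2   0.32  1.86  0.56  0.82  0.9 ]
tcp in plate mm [78.3 64.4 28.3]
tool axes in plate
 [[-0.004 -0.001 -1.   ]
 [ 0.002 -1.     0.001]
 [-1.    -0.002  0.004]]
```

View pics/s6c.png

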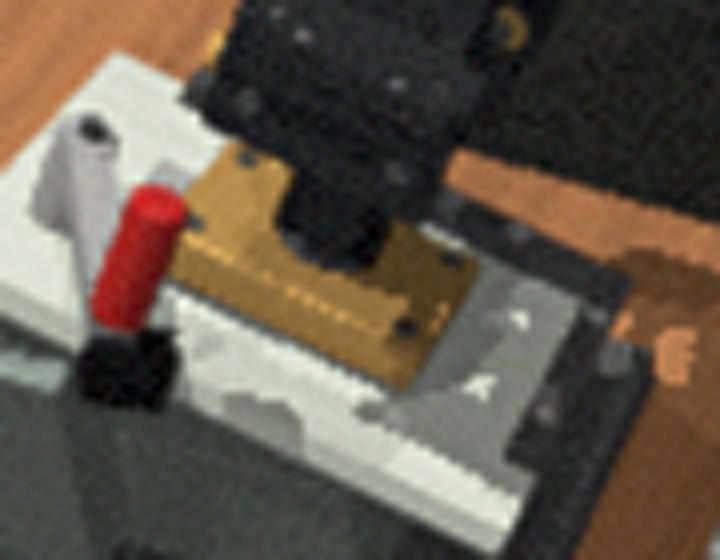

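The lock's underside is nearly on the plate, only a thin shadow below its near edge at crop (300,350). I go down slowly, watching the force.

Emit:
apply_moves(moves=[{"claw":-1,"tx":1,"ty":0,"tz":0,"wx":0,"wy":0,"wz":0},{"claw":-1,"tx":1.5,"ty":0,"tz":0,"wx":0,"wy":0,"wz":0},{"claw":-1,"tx":1.5,"ty":0,"tz":0,"wx":0,"wy":0,"wz":0}])

```text
time_s: 5.6
tcp_pos: [0.525, 0.1104, 0.1327]
ee_rot: [-0.079, 0.794, 0.156, -0.582]
ft_force: [-0.2, 0.4, -3.1]
opening: 0.13
```

```bash
python3 look.py 7 |head -2
```

```text
5.6 [0.5250019  0.11041007 0.1326749 ] 0.13039217466651362 [-0.2  0.4 -3.1] [-0.2   0.33  1.86  0.56  0.82  0.9 ]
tcp in plate mm [78.3 64.4 26.7]
```

Emit:
apply_moves(moves=[{"claw":-1,"tx":1,"ty":0,"tz":0,"wx":0,"wy":0,"wz":0},{"claw":-1,"tx":1.5,"ty":0,"tz":0,"wx":0,"wy":0,"wz":0},{"claw":-1,"tx":1.5,"ty":0,"tz":0,"wx":0,"wy":0,"wz":0}])

```text
time_s: 5.85
tcp_pos: [0.5254, 0.1109, 0.1312]
ee_rot: [-0.079, 0.794, 0.156, -0.582]
ft_force: [0.7, -0.1, -3.6]
opening: 0.13
```

```bash
python3 look.py 8 |head -2
```

```text
5.85 [0.52540515 0.11094205 0.13121573] 0.1295479688927549 [ 0.7 -0.1 -3.6] [-0.2   0.33  1.86  0.56  0.82  0.9 ]
tcp in plate mm [78.3 64.4 25.1]
```

Emit:
apply_moves(moves=[{"claw":-1,"tx":1,"ty":0,"tz":0,"wx":0,"wy":0,"wz":0},{"claw":-1,"tx":1.5,"ty":0,"tz":0,"wx":0,"wy":0,"wz":0},{"claw":-1,"tx":1.5,"ty":0,"tz":0,"wx":0,"wy":0,"wz":0}])

```text
time_s: 6.1
tcp_pos: [0.5257, 0.1115, 0.1297]
ee_rot: [-0.08, 0.794, 0.156, -0.582]
ft_force: [0.1, -0.3, -3.5]
opening: 0.135
```

```bash
python3 look.py 9 |head -2
```

```text
6.1 [0.52574987 0.11150509 0.12972569] 0.13462764042307382 [ 0.1 -0.3 -3.5] [-0.2   0.33  1.86  0.56  0.81  0.9 ]
tcp in plate mm [78.2 64.4 23.5]
```

Emit:
apply_moves(moves=[{"claw":-1,"tx":1,"ty":0,"tz":0,"wx":0,"wy":0,"wz":0},{"claw":-1,"tx":1.5,"ty":0,"tz":0,"wx":0,"wy":0,"wz":0},{"claw":-1,"tx":1.5,"ty":0,"tz":0,"wx":0,"wy":0,"wz":0}])

```text
time_s: 6.35
tcp_pos: [0.5268, 0.1117, 0.1294]
ee_rot: [-0.079, 0.795, 0.156, -0.581]
ft_force: [-5.6, -2.7, 6.8]
opening: 0.13
```

```bash
python3 look.py 10 side|head -2; python3 - <<'E'
import cv2
im=cv2.imread("pics/side_10_full.png")[225:295,185:275]; cv2.imwrite("pics/s10c.png",cv2.resize(im,None,fx=8,fy=8,interpolation=cv2.INTER_CUBIC))
E
```

```text
6.35 [0.52675275 0.11168452 0.12942894] 0.12999102734357645 [-5.6 -2.7  6.8] [-0.2   0.33  1.86  0.56  0.81  0.9 ]
tcp in plate mm [79.  64.4 22.9]
```

View pics/s10c.png

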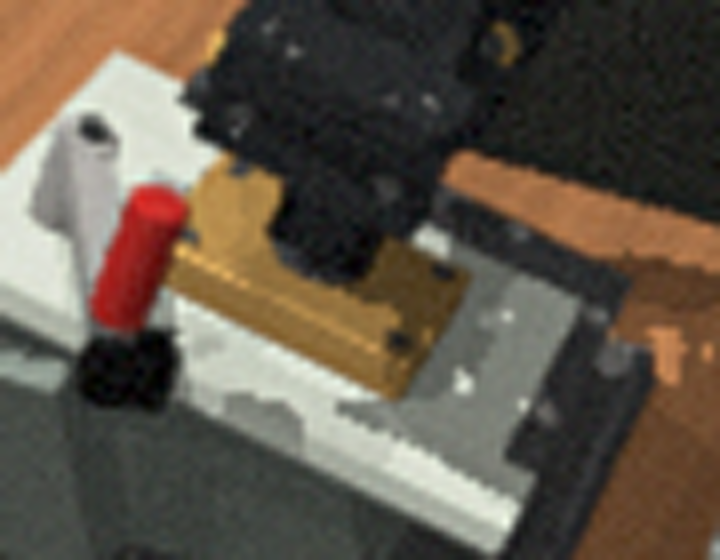

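Contact is made at about 10 N, with the lock flat and some 34 mm clear of the short rail and 33 mm of the long rail. Now I open and lift off along the normal.

Emit:
apply_moves(moves=[{"claw":1,"tx":0,"ty":0,"tz":0,"wx":0,"wy":0,"wz":0},{"claw":1,"tx":-15,"ty":0,"tz":0,"wx":0,"wy":0,"wz":0},{"claw":1,"tx":-50,"ty":0,"tz":0,"wx":0,"wy":0,"wz":0},{"claw":1,"tx":-90,"ty":0,"tz":0,"wx":0,"wy":0,"wz":0},{"claw":1,"tx":-125,"ty":0,"tz":0,"wx":0,"wy":0,"wz":0},{"claw":1,"tx":-140,"ty":0,"tz":0,"wx":0,"wy":0,"wz":0},{"claw":1,"tx":-140,"ty":0,"tz":0,"wx":0,"wy":0,"wz":0},{"claw":1,"tx":-140,"ty":0,"tz":0,"wx":0,"wy":0,"wz":0},{"claw":1,"tx":-140,"ty":0,"tz":0,"wx":0,"wy":0,"wz":0},{"claw":1,"tx":-140,"ty":0,"tz":0,"wx":0,"wy":0,"wz":0},{"claw":1,"tx":-140,"ty":0,"tz":0,"wx":0,"wy":0,"wz":0},{"claw":1,"tx":-140,"ty":0,"tz":0,"wx":0,"wy":0,"wz":0}])

```text
time_s: 7.4
tcp_pos: [0.4881, 0.0645, 0.2545]
ee_rot: [-0.079, 0.794, 0.156, -0.582]
ft_force: [-0.1, 0.2, -0.2]
opening: 0.993
```

```bash
python3 look.py 11 side top; python3 - <<'E'
import cv2
im=cv2.imread("pics/side_11_full.png")[215:305,165:285]; cv2.imwrite("pics/s11c.png",cv2.resize(im,None,fx=6,fy=6,interpolation=cv2.INTER_CUBIC))
im=cv2.imread("pics/top_11_full.png")[140:245,155:275]; cv2.imwrite("pics/t11c.png",cv2.resize(im,None,fx=5,fy=5,interpolation=cv2.INTER_CUBIC))
from h import *
for X in [(0,0,16),(90,0,16),(0,62,16),(90,62,16)]:
    p=proj("side",plate(X))[0]+[.55,.78]; print(X,((p-[165,215]+.5)*6-.5).round())
E
```

```text
7.4 [0.48813537 0.06447518 0.25450126] 0.9934476832709437 [-0.1  0.2 -0.2] [-0.33  0.09  1.8   0.47  1.13  0.96]
tcp in plate mm [ 79.1  64.2 162.1]
tool axes in plate
 [[-0.004 -0.    -1.   ]
 [ 0.002 -1.     0.   ]
 [-1.    -0.002  0.004]]
(0, 0, 16) [573. 264.]
(90, 0, 16) [388. 173.]
(0, 62, 16) [533. 334.]
(90, 62, 16) [338. 237.]
```

View pics/s11c.png

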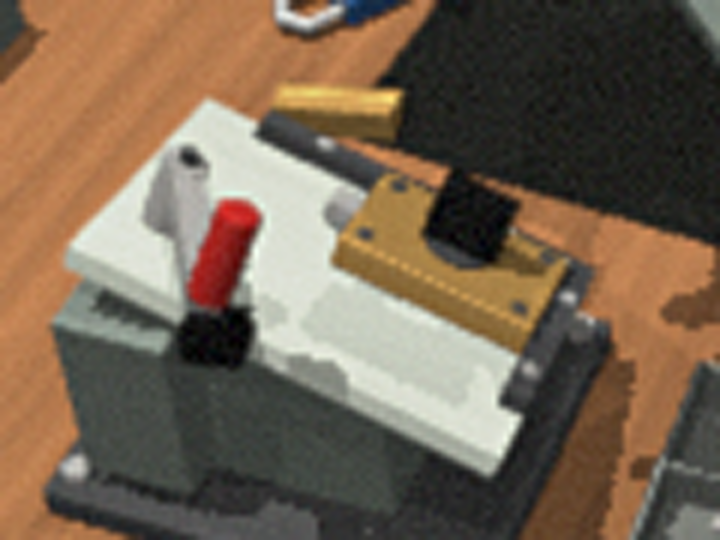

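View pics/t11c.png

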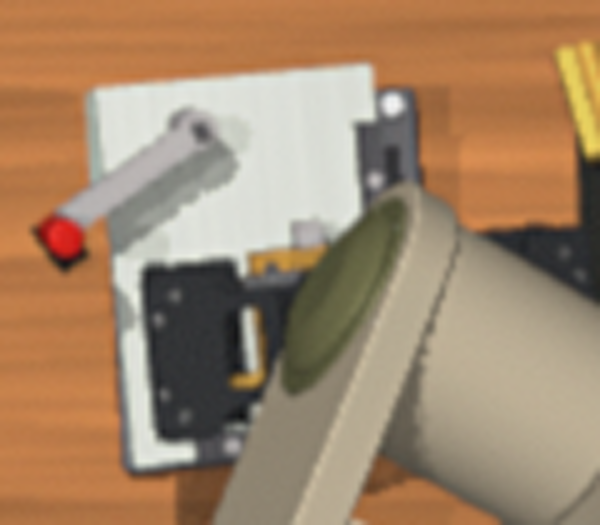

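The lock is home: its corners in the side crop are at (340,240), (388,173) and (520,350), within a few px of the predicted home pose, with the short end against the short rail. Next I go above the clamp handle.

```bash
python3 - <<'E'
from h import *
print(LQ,np.degrees(LQ))
delta(*platetool(-np.degrees(LQ),[155-85*np.cos(LQ),85+85*np.sin(LQ),115],-1))
R,p=platetool(-np.degrees(LQ),[155-85*np.cos(LQ),85+85*np.sin(LQ),115],-1); print(p)
E
```

```text
1.066351174852698 61.09742179787648
t 7.5 shift [ 47.5 -95.1 -34.8] turn [61.1  0.2 -0. ] n>= 2.7 8.5
[0.51946489 0.17170062 0.25222384]
```

Emit:
apply_moves(moves=[{"claw":-0.1,"tx":0,"ty":-15,"tz":-5,"wx":7,"wy":0,"wz":0},{"claw":-0.1,"tx":0,"ty":-35,"tz":-12,"wx":14,"wy":0,"wz":0},{"claw":-0.1,"tx":5,"ty":-55,"tz":-20,"wx":21,"wy":0,"wz":0},{"claw":-0.1,"tx":10,"ty":-75,"tz":-28,"wx":28,"wy":0,"wz":0},{"claw":-0.1,"tx":20,"ty":-90,"tz":-33,"wx":35,"wy":0,"wz":0},{"claw":-0.1,"tx":30,"ty":-95,"tz":-35,"wx":42,"wy":0,"wz":0},{"claw":-0.1,"tx":40,"ty":-95,"tz":-35,"wx":49,"wy":0,"wz":0},{"claw":-0.1,"tx":47,"ty":-95,"tz":-35,"wx":56,"wy":0,"wz":0},{"claw":-0.1,"tx":47,"ty":-95,"tz":-35,"wx":61,"wy":0,"wz":0},{"claw":-0.1,"tx":47,"ty":-95,"tz":-35,"wx":61,"wy":0,"wz":0},{"claw":-0.1,"tx":47,"ty":-95,"tz":-35,"wx":61,"wy":0,"wz":0}])

```text
time_s: 8.42
tcp_pos: [0.5196, 0.1715, 0.2526]
ee_rot: [-0.47, 0.645, -0.16, -0.581]
ft_force: [0.4, -0.6, -0.1]
opening: 0.452
```

```bash
python3 look.py 12 side top; python3 - <<'E'
import cv2
from h import *
delta(*platetool(-np.degrees(LQ),[155-85*np.cos(LQ),85+85*np.sin(LQ),37],-1))
im=cv2.imread("pics/side_12_full.png")[185:305,145:285]; cv2.imwrite("pics/s12c.png",cv2.resize(im,None,fx=5,fy=5,interpolation=cv2.INTER_CUBIC))
E
```

```text
8.4167 [0.51955087 0.17149052 0.25262211] 0.4519430541033752 [ 0.4 -0.6 -0.1] [-0.06  0.18  1.7   0.43  1.03  2.28]
tcp in plate mm [114.1 159.3 115.4]
tool axes in plate
 [[-0.004 -0.873 -0.487]
 [ 0.002 -0.487  0.873]
 [-1.     0.002  0.003]]
t 8.5167 shift [78.6  0.   0. ] turn [ 0.2  0.2 -0.1] n>= 1.9 0.0
```

View pics/s12c.png

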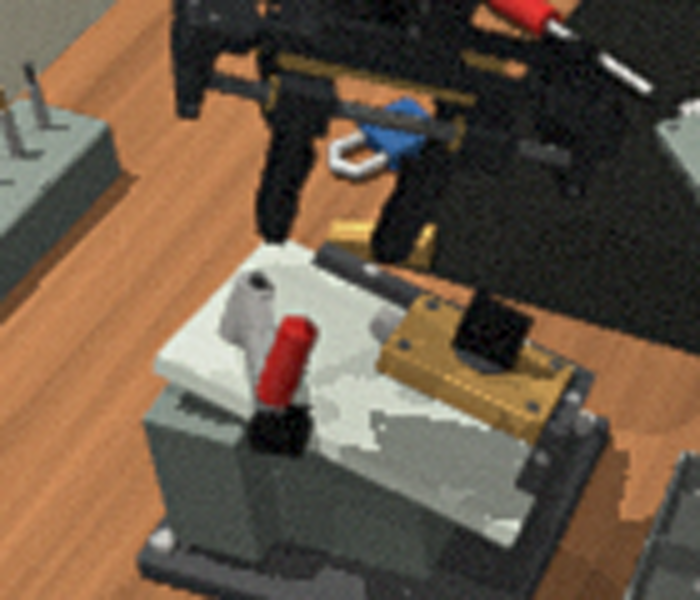

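View pics/top_12.png

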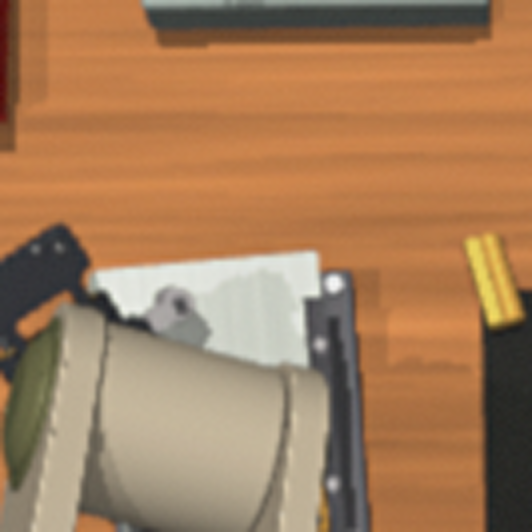

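```bash
python3 - <<'E'
from h import *
f=lambda P:((proj("side",P)[0]+[.55,.78]-[145,185]+.5)*5-.5).round()
s=sense();print("tcp",f(s["tcp_pos"]))
for d in(-.02,.02): print(f(s["tcp_pos"]+toolR().apply([0,d,0])))
for h in(31,73,115): print(h,f(plate([155-85*np.cos(LQ),85+85*np.sin(LQ),h])))
E
```

```text
tcp [327. 246.]
[282. 238.]
[371. 255.]
31 [270. 397.]
73 [298. 324.]
115 [327. 248.]
```

The predicted handle axis at (270,397)–(298,324) matches the picture, and the fingertips straddle it. I descend and grip.

Emit:
apply_moves(moves=[{"claw":-0.1,"tx":15,"ty":0,"tz":0,"wx":0,"wy":0,"wz":0},{"claw":-0.1,"tx":30,"ty":0,"tz":0,"wx":0,"wy":0,"wz":0},{"claw":-0.1,"tx":45,"ty":0,"tz":0,"wx":0,"wy":0,"wz":0},{"claw":-0.1,"tx":60,"ty":0,"tz":0,"wx":0,"wy":0,"wz":0},{"claw":-0.1,"tx":72,"ty":0,"tz":0,"wx":0,"wy":0,"wz":0},{"claw":-0.1,"tx":78,"ty":0,"tz":0,"wx":0,"wy":0,"wz":0},{"claw":-0.1,"tx":78,"ty":0,"tz":0,"wx":0,"wy":0,"wz":0},{"claw":-0.7,"tx":78,"ty":0,"tz":0,"wx":0,"wy":0,"wz":0},{"claw":-0.7,"tx":78,"ty":0,"tz":0,"wx":0,"wy":0,"wz":0},{"claw":-0.7,"tx":78,"ty":0,"tz":0,"wx":0,"wy":0,"wz":0},{"claw":-0.7,"tx":78,"ty":0,"tz":0,"wx":0,"wy":0,"wz":0}], newtons=10)

```text
time_s: 9.43
tcp_pos: [0.5409, 0.1977, 0.1832]
ee_rot: [-0.471, 0.645, -0.16, -0.58]
ft_force: [-2.6, -1.5, 2.3]
opening: 0.199
```

```bash
python3 - <<'E'
from h import *
s=sense();print(s["tcp_pos"],s["opening"]*88,s["ft_force"].round(1),s["joints"].round(2));p=PR.T@(s["tcp_pos"]-Pt)*1e3;print(p.round(1))
q0=np.arctan2(p[1]-85,155-p[0]);print(q0,np.hypot(p[1]-85,155-p[0]))
# rotation about pivot by +a about plate z
c=np.array([155,85,0])
for k in range(0,13):
    q=q0*(1-k/12); t=np.array([155-85*np.cos(q),85+85*np.sin(q),p[2]]); 
    R,P=platetool(-np.degrees(q),t,-1); r=toolR(); print((r.inv().apply(P-s["tcp_pos"])*1e3).round(1),((r.inv()*Ro.from_matrix(R)).as_rotvec(degrees=True)).round(1))
E
```

```text
[0.54093601 0.19774227 0.18321748] 17.47220023033195 [-2.6 -1.5  2.3] [-0.01  0.31  1.72  0.46  0.87  2.25]
[114.  159.4  38.2]
1.0678414507504312 84.96269615407914
[ 0. -0.  0.] [ 0.3  0.2 -0.1]
[ 0.   7.6 -0.3] [-4.8  0.2 -0.1]
[ 0.  15.1 -1.2] [-9.9  0.2 -0.1]
[ 0.  22.4 -2.8] [-15.    0.2  -0.1]
[ 0.  29.7 -5.1] [-20.1   0.2  -0.1]
[ 0.  36.6 -8. ] [-25.2   0.2  -0.1]
[  0.   43.3 -11.5] [-30.3   0.2  -0. ]
[  0.   49.7 -15.6] [-35.4   0.2  -0. ]
[  0.   55.6 -20.3] [-40.4   0.2  -0. ]
[  0.   61.2 -25.4] [-45.5   0.2  -0. ]
[  0.   66.2 -31.1] [-50.6   0.2  -0. ]
[  0.   70.8 -37.1] [-55.7   0.2  -0. ]
[ -0.   74.7 -43.5] [-60.8   0.2   0. ]
```

The handle is gripped (17.5 mm). I swing it along the arc, turning the tool with the arm.

Emit:
apply_moves(moves=[{"claw":-0.7,"tx":0,"ty":7.6,"tz":-0.3,"wx":-5,"wy":0,"wz":0},{"claw":-0.7,"tx":0,"ty":15.1,"tz":-1.2,"wx":-10,"wy":0,"wz":0},{"claw":-0.7,"tx":0,"ty":22.4,"tz":-2.8,"wx":-15,"wy":0,"wz":0},{"claw":-0.7,"tx":0,"ty":29.7,"tz":-5.1,"wx":-20,"wy":0,"wz":0},{"claw":-0.7,"tx":0,"ty":36.6,"tz":-8,"wx":-25,"wy":0,"wz":0},{"claw":-0.7,"tx":0,"ty":43.3,"tz":-11.5,"wx":-30,"wy":0,"wz":0},{"claw":-0.7,"tx":0,"ty":49.7,"tz":-15.6,"wx":-35,"wy":0,"wz":0},{"claw":-0.7,"tx":0,"ty":55.6,"tz":-20.3,"wx":-40,"wy":0,"wz":0},{"claw":-0.7,"tx":0,"ty":61.2,"tz":-25.4,"wx":-45,"wy":0,"wz":0},{"claw":-0.7,"tx":0,"ty":66.2,"tz":-31.1,"wx":-50,"wy":0,"wz":0},{"claw":-0.7,"tx":0,"ty":68.5,"tz":-34,"wx":-53,"wy":0,"wz":0},{"claw":-0.7,"tx":0,"ty":68.5,"tz":-34,"wx":-53,"wy":0,"wz":0}], newtons=10)

```text
time_s: 10.43
tcp_pos: [0.5088, 0.1357, 0.1503]
ee_rot: [-0.132, 0.787, 0.117, -0.591]
ft_force: [-8.4, -2.7, 3.6]
opening: 0.198
```

```bash
cat > cl.py <<'E'
from h import *
s=sense();print(s["time_s"],s["opening"]*88,"force in plate",(PR.T@s["ft_force"]).round(1));p=PR.T@(s["tcp_pos"]-Pt)*1e3;print(p.round(1))
q0=np.arctan2(p[1]-85,155-p[0]);print(q0,np.hypot(p[1]-85,155-p[0])); print((PR.T@toolR().as_matrix()).round(3))
delta(*platetool(0,[70,85,p[2]],-1))
E
python3 cl.py
```

```text
10.4333 17.38640152923888 force in plate [-6.9 -0.1  6.5]
[69.9 96.  38.5]
0.12892951785803164 85.82908532049808
[[-0.005 -0.133 -0.991]
 [ 0.002 -0.991  0.133]
 [-1.    -0.001  0.005]]
t 10.4333 shift [-0.  10.9 -1.6] turn [-7.7  0.3  0.1] n>= 0.3 1.1
```

Emit:
apply_moves(moves=[{"claw":-0.7,"tx":0,"ty":3,"tz":0,"wx":-2,"wy":0,"wz":0},{"claw":-0.7,"tx":0,"ty":6,"tz":0,"wx":-4,"wy":0,"wz":0},{"claw":-0.7,"tx":0,"ty":8,"tz":0,"wx":-6,"wy":0,"wz":0},{"claw":-0.7,"tx":0,"ty":9,"tz":0,"wx":-7,"wy":0,"wz":0},{"claw":-0.7,"tx":0,"ty":9,"tz":0,"wx":-7,"wy":0,"wz":0}], newtons=10)

```text
time_s: 10.85
tcp_pos: [0.5093, 0.1269, 0.1473]
ee_rot: [-0.084, 0.794, 0.153, -0.583]
ft_force: [1.3, -1.0, -2.1]
opening: 0.201
```

```bash
python3 cl.py
```

```text
10.85 17.654573579587964 force in plate [ 0.5 -1.8 -1.9]
[69.  86.8 38.7]
0.02104839967350288 86.05207804025314
[[-0.004 -0.012 -1.   ]
 [ 0.001 -1.     0.012]
 [-1.    -0.001  0.004]]
t 10.85 shift [-0.   1.8 -1.1] turn [-0.7  0.2  0.1] n>= 0.1 0.1
```

Emit:
apply_moves(moves=[{"claw":-0.7,"tx":0,"ty":1.5,"tz":0,"wx":-1,"wy":0,"wz":0},{"claw":-0.7,"tx":0,"ty":3,"tz":0,"wx":-1,"wy":0,"wz":0},{"claw":-0.7,"tx":0,"ty":3,"tz":0,"wx":-1,"wy":0,"wz":0}], newtons=15)

```text
time_s: 11.1
tcp_pos: [0.5097, 0.124, 0.1463]
ee_rot: [-0.077, 0.794, 0.158, -0.582]
ft_force: [1.2, 0.9, -1.9]
opening: 0.199
```

```bash
python3 cl.py
```

```text
11.1 17.477760250332032 force in plate [ 0.5  0.1 -2.4]
[68.9 83.7 38.7]
-0.014638486130715923 86.14361376321808
[[-0.004  0.006 -1.   ]
 [ 0.001 -1.    -0.006]
 [-1.    -0.002  0.004]]
t 11.1 shift [-0.  -1.3 -1.1] turn [0.3 0.2 0.1] n>= 0.0 0.1
```

Not yet at the stop, so I push a little more.

Emit:
apply_moves(moves=[{"claw":-0.7,"tx":0,"ty":1,"tz":0,"wx":0,"wy":0,"wz":0},{"claw":-0.7,"tx":0,"ty":2,"tz":0,"wx":0,"wy":0,"wz":0},{"claw":-0.7,"tx":0,"ty":2,"tz":0,"wx":0,"wy":0,"wz":0}])

```text
time_s: 11.35
tcp_pos: [0.5098, 0.1233, 0.1461]
ee_rot: [-0.078, 0.794, 0.159, -0.582]
ft_force: [0.9, 10.1, 1.8]
opening: 0.196
```

```bash
python3 cl.py
```

```text
11.35 17.275050980067416 force in plate [ 2.   9.9 -2.1]
[68.8 83.  38.7]
-0.023169921207768392 86.19404480830208
[[-0.005  0.005 -1.   ]
 [ 0.004 -1.    -0.005]
 [-1.    -0.004  0.005]]
t 11.35 shift [ 0.  -2.  -1.2] turn [0.3 0.3 0.2] n>= 0.1 0.1
```

The stop is reached: 10 N reaction, and only 0.7 mm of travel for 2 mm commanded. I release and lift straight off.

Emit:
apply_moves(moves=[{"claw":-0.2,"tx":0,"ty":0,"tz":0,"wx":0,"wy":0,"wz":0},{"claw":-0.2,"tx":0,"ty":0,"tz":0,"wx":0,"wy":0,"wz":0},{"claw":-0.2,"tx":0,"ty":0,"tz":0,"wx":0,"wy":0,"wz":0},{"claw":-0.2,"tx":0,"ty":0,"tz":0,"wx":0,"wy":0,"wz":0},{"claw":-0.2,"tx":-15,"ty":0,"tz":0,"wx":0,"wy":0,"wz":0},{"claw":-0.2,"tx":-35,"ty":0,"tz":0,"wx":0,"wy":0,"wz":0},{"claw":-0.2,"tx":-60,"ty":0,"tz":0,"wx":0,"wy":0,"wz":0},{"claw":-0.2,"tx":-95,"ty":0,"tz":0,"wx":0,"wy":0,"wz":0},{"claw":-0.2,"tx":-130,"ty":0,"tz":0,"wx":0,"wy":0,"wz":0},{"claw":-0.2,"tx":-150,"ty":0,"tz":0,"wx":0,"wy":0,"wz":0},{"claw":-0.2,"tx":-150,"ty":0,"tz":0,"wx":0,"wy":0,"wz":0}])

```text
time_s: 12.27
tcp_pos: [0.4695, 0.0706, 0.2848]
ee_rot: [-0.077, 0.796, 0.158, -0.579]
ft_force: [-0.1, 0.0, -0.5]
opening: 0.401
```

```bash
python3 look.py 13 side top; python3 - <<'E'
import cv2
from h import *
im=cv2.imread("pics/side_13_full.png")[215:305,165:285]; cv2.imwrite("pics/s13c.png",cv2.resize(im,None,fx=6,fy=6,interpolation=cv2.INTER_CUBIC))
for h in(31,73):
  for q in(0,.05,.1): print(h,q,((proj("side",plate([155-85*np.cos(q),85+85*np.sin(q),h]))[0]+[.55,.78]-[165,215]+.5)*6-.5).round())
E
```

```text
12.2667 [0.46953072 0.07057023 0.28475289] 0.4005015258115601 [-0.1  0.  -0.5] [-0.33  0.01  1.8   0.46  1.2   0.98]
tcp in plate mm [ 71.3  82.1 192.4]
tool axes in plate
 [[ 0.002  0.007 -1.   ]
 [ 0.001 -1.    -0.007]
 [-1.    -0.001 -0.002]]
31 0 [375. 257.]
31 0.05 [371. 261.]
31 0.1 [367. 266.]
73 0 [410. 174.]
73 0.05 [406. 179.]
73 0.1 [402. 183.]
```

View pics/s13c.png

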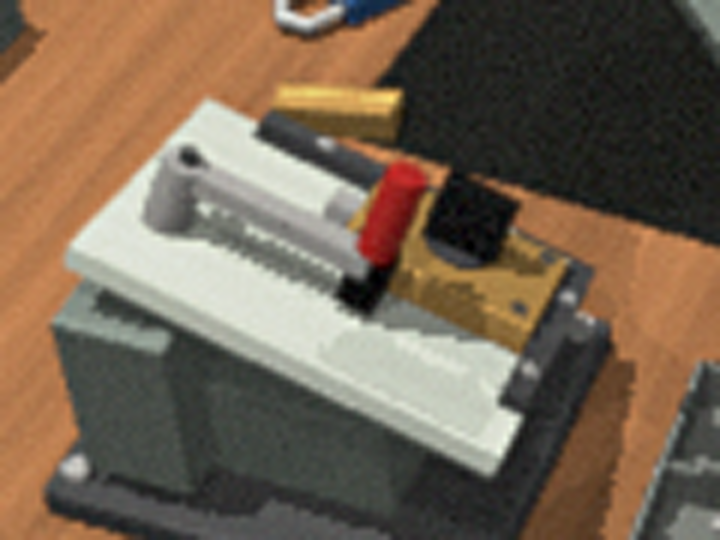

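View pics/top_13_full.png

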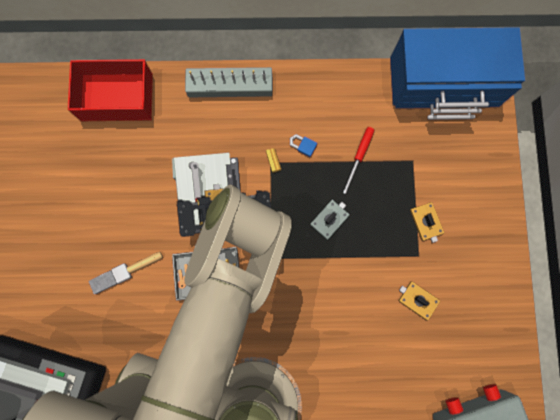

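The handle cap is at crop (408,176), against a prediction of (410,174) for shut. The lock's corners at (520,350) and (570,262) are unchanged. The top view shows the bystanders where they started and the gripper 190 mm clear. I hand the job in.

```bash
python3 -c "
from bench import *
finish_job(); print(sense()['time_s'])"
```

```text
the job is handed in; nothing more can be done
the job is handed in; nothing more can be done
```

I handed the job in at about 12.4 s of the 51 s limit. The brass lock is home in the corner and the clamp is shut.

- **Lock:** I took the leftmost brass lock by its thumb-turn and set it flat on the plate, bolt pointing up-slope away from the short rail. It stood about 34 mm clear of the short rail and 33 mm clear of the long one. I let go there and it slid home by itself; its corners in the side view match the predicted home position within a few enlarged-crop pixels (about 2 px in the picture).
- **Clamp:** I then swung the arm until it met its stop (10 N reaction), let go and lifted clear. The handle sits where it should when shut, the lock had not moved, and the bystanders look untouched.

**Checks that disagreed:**
- The first move call was refused because rows lacked some keys, so nothing moved.
- The plate turned out about 2 mm lower than my fit. The handle also met the stop about 2 mm past its predicted place and 1 mm further from the pivot, all in line with the calibration error.
- I could not measure the roughly 2 mm gap between pad and lock; I only saw that the pad stands beside the lock.

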